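# Scoop two walnuts out of the corner of a prep pan

### The arm

A 6-joint arm with a two-finger parallel gripper is mounted at the origin on the work surface. World frame = base frame: x ahead of the robot, y to its left, z up, the work surface at z = 0. Lengths are in m, angles in degrees, forces in N, time in s.
With the tool pointing down it reaches from about 0.425 to 0.95 m from the base axis. Payload 3.5 kg.
Tool frame: the origin (TCP) lies on the centre line of the jaws, within the pads' length; the fingertips stand 11 mm ahead of it and the grasp point (between the pads) lies 8 mm behind it; z points along the fingers, y is the direction in which the jaws open and shut (so a half turn about z gives the same grasp; the last joint's range is limited). The gripper opens to 85 mm and grips with 20 to 120 N. Pads are 22 mm wide; open, the fingers measure 114 mm over their backs; the gripper's body (76 mm by 85 mm) begins 54 mm behind the grasp point. The pads swing forward as they close: fully open they stand 13 mm farther back than shut.
Start: joints at [-78.266, 16.404, 90.338, -0, 73.258, -8.594], TCP at [0.235, -0.633, 0.242] pointing down, gripper open.
Joint ranges: [-158.93, 158.93], [-51.34, 127.21], [12.03, 142.37], [-87.48, 267.48], [13.55, 161.25], [-162.69, 162.69]. Speed limits (degrees/s): [159.86, 159.86, 180, 180, 180, 180].

### API

Orientations are given as a 3x3 rotation matrix whose columns are the frame's x, y, z axes.
In Python, from station import bot, grab_frame, recognise, cut_out, spot_point gives the robot as it stands. Calls block until the motion is done:
- bot.goto(position, orientation): joint-space move of the TCP to a pose.
- bot.servo_line(position, attitude=None, v=0.15, max_force=None): straight line of the TCP; attitude=None keeps the orientation; v is the mean speed in m/s. With max_force (N) it stops when the force on the tool has changed by that much, and returns True; else False.
- bot.movej(angles): joint-space move.
- bot.command_gripper(opening): opening from 0.0 (shut) to 1.0 (fully open); the grip force is fixed at half the most; returns when the fingers have stopped.
- bot.dwell(seconds).
- bot.inverse_kinematics(position, orientation): joint angles nearest the present ones, or None.
- bot.state(): the state.
- grab_frame(name): name is "scene" or "top" or "wrist"; returns a dict with "color" (480x640x3 uint8, blue, green, red), "vertical_fov" (degrees; the focal length in pixels is half the picture's height over the tangent of half this angle, whatever the lens; pixels are square), "cx", "cy" (the principal point, pixels), "position" and "rotation" of the camera in the world; the wrist camera has in their place "mount" (4x4, takes a point from camera to tool coordinates, whose origin is the TCP and whose axes are the flange's). Camera axes: x right, y down, z forward; pixel columns grow to the right and rows downward; lengths in m; the calibration is good to about 2 mm. A picture is of the moment at which its call begins: read the wrist's pose just before it. There is no depth.
A pose or a line that the arm cannot do raises bot.MotionError and nothing moves.
- bot.sign_off(): hands the job in, once; it reports no verdict.
Trained networks look in the newest picture that a camera, given by its name, has taken for a name from the list of things; names that differ only in an ending like _2 or _b are one class to them, and where a whole thing is asked for, a point or a joint stands for the part that bears it (a point fixed in the world has none). Each returns a list of dicts, best first, with "confidence" (0 to 1); they miss things now and then, are a little off and sometimes report something else, mostly with a low value. They report only what shows in the picture. A call takes as long as a camera call. They do not tell look-alikes from the thing itself.
- recognise(camera, thing): "centre" ([row, column] in pixels, amid what is visible of it).
- cut_out(camera, thing): "pixels" (480x640 bool, what is visible of it) and "centre" ([row, column] in pixels, amid what is visible of it).
- spot_point(camera, thing): "centre" ([row, column] in pixels: a listed point, or the origin of a listed thing).
The state is a dict: "time_s": time; "joint_positions": joint angles; "joint_vel": joint speeds; "effort": joint torques, N m; "tcp_pos": TCP position; "orientation": TCP orientation; "ft_force": force on the tool from outside, world axes, zero at the start; "wrist_torque": the same for the moment, N m; "finger_gap": opening from 0.0 (shut) to 1.0 (fully open).
Only numpy, scipy, OpenCV 4.12 (cv2) and the standard library are available. Lean on these libraries where they do the work, as an engineer would, in place of code of your own. Each camera call takes 0.05 s, during which the arm holds its last target. There are 200 camera calls.

### The job

Slide the red scoop along the pan floor into the far corner where the two walnuts lie, so that the corner drives both of them over the lip into the scoop. Then lift the scoop out with both walnuts in it, stand it upright on the middle of the blue mat and let go. Do not handle the walnuts with the gripper.

Things in the scene. Friction and masses are not known exactly. Their poses are not given: they have to be found in the camera images.
- station: Fixed board 360 x 510 x 18 mm, origin mid-underside, x away from robot, y left. Steel pan on it, centre y=+120 mm: floor 290 x 200 mm, 21 mm above origin (far wall foot x=+145, side wall feet y=+20, +220); walls lean out 10 deg, rim 83 mm up. Blue mat 170 x 170 mm, centre x=0, y=-130, top 20 mm up. Walnuts in one far (+x) corner of the pan, a 49 mm green lime in the other.
- scoop_grip (a point): Centre of the black bar handle of the loose red scoop, 0.18 kg. x to its mouth, z up. Bar along x, 62 mm back to 30 mm ahead, 20 wide, 22 high: grip across y. From here: underside 95 mm below, lip 60 ahead, back 62 behind, sides 52 left and right, 42 to 10 mm high. Bevelled lip 4 mm high, floor 1.5 mm: walnuts past the lip stay in if level. Starts in the near half of the pan, mouth to +x.
- walnut_a_center (a point): Centre of the walnut nearer the far end wall: light brown, 32 mm across and 36 mm long, 14 g, loose, rolls easily.
- walnut_b_center (a point): Centre of the other walnut, same size, which lies just in front of the first (nearer the robot), by the same side wall.
Things that resemble listed ones, but are neither listed nor needed, are in the scene too. There is more than one size of the part that bears scoop_grip; the job needs the larger. Leave any orange look-alike of the part that bears walnut_b_center alone.

How it is judged (in metres and radians):
On the way:
1. both walnuts are in the scoop while it stands in the far half of the pan (x of walnut_a_center in the frame of scoop_grip between -0.055 and 0.052 m and x of walnut_b_center in the frame of scoop_grip between -0.055 and 0.052 m and y of walnut_a_center in the frame of scoop_grip between -0.052 and 0.052 m and y of walnut_b_center in the frame of scoop_grip between -0.052 and 0.052 m and x of scoop_grip in the frame of station above 0.03 m and y of scoop_grip in the frame of station above 0.03 m and z of scoop_grip in the frame of station below 0.145 m), for 0.2 s.
At the end, for the whole second after the job is handed in: The scoop stands upright (within 6 degrees) and released on the blue mat, the middle of its handle within 45 mm of the mat's centre along each of the board's axes, with both walnuts inside it (x of walnut_a_center in the frame of scoop_grip between -0.055 and 0.052 m and x of walnut_b_center in the frame of scoop_grip between -0.055 and 0.052 m and y of walnut_a_center in the frame of scoop_grip between -0.052 and 0.052 m and y of walnut_b_center in the frame of scoop_grip between -0.052 and 0.052 m and z of each of walnut_a_center, walnut_b_center in the frame of scoop_grip below -0.05 m and x of scoop_grip in the frame of station between -0.045 and 0.045 m and y of scoop_grip in the frame of station between -0.175 and -0.085 m and z of scoop_grip in the frame of station between 0.108 and 0.122 m and angle between scoop_grip's own z axis and vertical below 0.1 rad); the robot touches nothing.
It fails at once if the gripper handles a walnut (contact force between the fingers and walnut_a above 1 N or contact force between the fingers and walnut_b above 1 N).
It also fails if it takes over 48 s, if anything falls off the work surface, if the arm or the gripper's body presses on something with over 40 N, if the wrist force passes 120 N, or if a joint passes its speed limit or range.

## Working session

There is one attempt and no reset: what is moved stays moved. The work goes in short steps, each a Python script; the robot and the scene stay as the last script left them, time stands still between calls to the robot, and variables do not carry over. Pictures are saved under pics/ and viewed, about 8 in all and at most 12, crops included, and the job is handed in when it is done.

```bash
ls; mkdir -p pics
python3 - <<'E'
from station import *
import cv2,pickle
D={}
for c in("scene","top"):
    f=grab_frame(c);D[c]=f;cv2.imwrite(f"pics/{c}0.png",f["color"])
    print(c,f["vertical_fov"],f["cx"],f["cy"],f["position"],f["rotation"])
    for n in("scoop_grip","walnut_a_center","station"):
        print(n,[(p["confidence"],p["centre"]) for p in spot_point(c,n)][:5])
pickle.dump(D,open("d.pkl","wb"))
E
```

```text
pics
scene 44.68120809631867 319.6719410645315 237.40949175604527 [1.14725407 0.04311693 0.76761306] [[ 0.12904042  0.70912468 -0.69317441]
 [ 0.99157364 -0.10031727  0.08196441]
 [-0.01141437 -0.69791019 -0.71609432]]
scoop_grip [(0.9, [232.9, 305.7]), (0.62, [170.2, 361.3])]
walnut_a_center [(0.62, [363.8, 359.7])]
station [(0.74, [317.4, 238.8])]
top 46.593376472417106 321.2851081537577 240.680870763703 [0.47232845 0.11304444 1.06832619] [[-0.00552089 -0.99946221  0.03232368]
 [-0.99919141  0.00680096  0.03962661]
 [-0.03982513 -0.03207877 -0.9986916 ]]
scoop_grip [(0.95, [356.4, 282.3]), (0.86, [241.3, 355.0])]
walnut_a_center [(0.76, [136.5, 317.6])]
station [(0.8, [210.7, 415.2])]
```

View pics/top0.png

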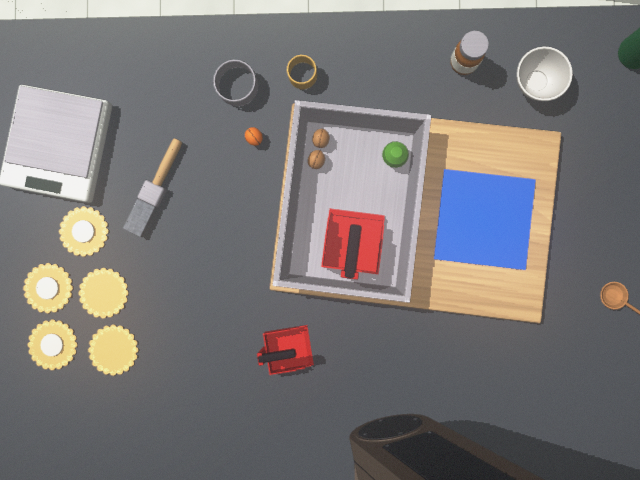

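View pics/scene0.png

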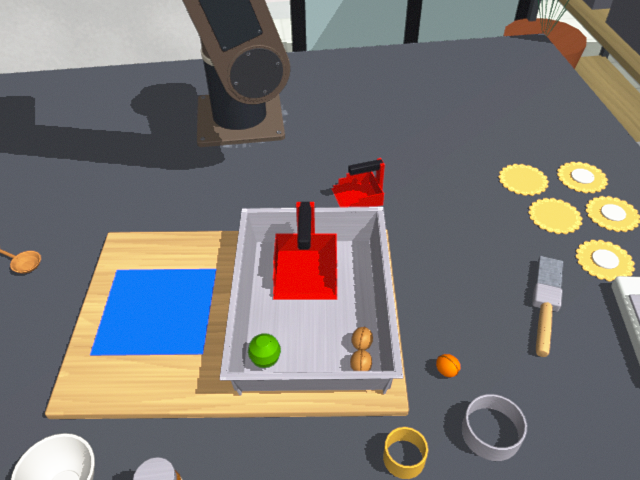

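The top view shows the pan running up the image, with the large red scoop at (353,245). The brown walnuts are in its far +y corner: a at (320,137), b at (316,159). The green lime is at (396,153).

- **Scoops:** the one at (353,245) in the pan fits, being larger. The one at (288,350) on the table is the small look-alike.
- **Walnuts:** the orange one at (254,136) lies outside the pan and is the one to leave alone.

Next I'll measure the poses and check a crop.

```bash
cat > h.py <<'E'
import numpy as np, cv2
def K(f):
    F=240/np.tan(np.radians(f["vertical_fov"])/2); return F
def ray(f,rc):
    F=K(f); d=np.array([(rc[1]-f["cx"])/F,(rc[0]-f["cy"])/F,1.]); return np.array(f["rotation"])@d
def atz(f,rc,z):
    d=ray(f,rc); p=np.array(f["position"]); return p+d*(z-p[2])/d[2]
def proj(f,P):
    c=(np.asarray(P)-f["position"])@np.array(f["rotation"]); F=K(f)
    return np.c_[c[:,0]/c[:,2]*F+f["cx"],c[:,1]/c[:,2]*F+f["cy"]]
def tri(f,a,g,b):
    A=np.zeros((3,3));r=np.zeros(3)
    for F,q in((f,a),(g,b)):
        d=ray(F,q);d/=np.linalg.norm(d);M=np.eye(3)-np.outer(d,d);A+=M;r+=M@F["position"]
    return np.linalg.solve(A,r)
def S2W(o,yaw,p):
    c,s=np.cos(yaw),np.sin(yaw);p=np.asarray(p,float)
    return np.stack([o[0]+c*p[...,0]-s*p[...,1],o[1]+s*p[...,0]+c*p[...,1],p[...,2]],-1)
def mask_corners(f,m,z):
    n,l,s,_=cv2.connectedComponentsWithStats(m.astype(np.uint8)); i=1+np.argmax(s[1:,4])
    c=max(cv2.findContours((l==i).astype(np.uint8),0,1)[0],key=len)[:,0]
    w=np.array([atz(f,(q[1],q[0]),z)[:2] for q in c],np.float32)
    return cv2.minAreaRect(w)
E
python3 - <<'E'
import pickle; from h import *
D=pickle.load(open("d.pkl","rb"));t,s=D["top"],D["scene"]
def blue(f):
    b,g,r=[f["color"][...,i].astype(int) for i in range(3)]; return (b>150)&(r<90)
for f in(t,s):
    R=mask_corners(f,blue(f),0.02);print("mat",R)
(cx,cy),(w,h),a=mask_corners(t,blue(t),.02)
yaw=np.radians((a+45)%90-45);o=np.array([cx,cy])
c,sn=np.cos(yaw),np.sin(yaw);o=o-np.array([-sn*-.13,c*-.13]);print("station",o,np.degrees(yaw))
g=tri(t,(241.3,355.),s,(232.9,305.7));print("grip",g)
inv=lambda p:(np.array([[c,sn],[-sn,c]])@(p[:2]-o)).round(4)
print("grip st",inv(g), inv(atz(t,(241.3,355.),.116)))
for n,q in(("a",(137,320.5)),("b",(159,316)),("lime",(153,396))):
    print(n,inv(atz(t,q,.037)))
# red / handle axis
b_,g_,r_=[t["color"][...,i].astype(int) for i in range(3)]
red=(r_>150)&(g_<70);red[310:]=0
print("red rect",mask_corners(t,red,.04))
blk=(np.maximum(np.maximum(b_,g_),r_)<45);blk[:215]=0;blk[285:]=0;blk[:,:335]=0;blk[:,375:]=0
R=mask_corners(t,blk,.127);print("bar",R,inv(np.array(R[0])))
img=t["color"].copy()
for P in([[.18,.255,.018],[.18,-.255,.018],[-.18,-.255,.018],[-.18,.255,.018]],[[.145,.22,.021],[.145,.02,.021],[-.145,.02,.021],[-.145,.22,.021]],
 [[.156,.231,.083],[.156,.009,.083],[-.156,.009,.083],[-.156,.231,.083]]):
    cv2.polylines(img,[np.round(proj(t,S2W(o,yaw,P))*8).astype(np.int32)],True,(0,255,255),1,cv2.LINE_AA,3)
cv2.imwrite("pics/fit.png",cv2.resize(img[85:335,250:570],None,fx=2.4,fy=2.4))
E
```

```text
mat ((0.5446577072143555, -0.1490645706653595), (0.16862274706363678, 0.16704487800598145), 82.86507415771484)
mat ((0.5459276437759399, -0.15086519718170166), (0.1699010729789734, 0.16871818900108337), 82.95540618896484)
station [ 0.56080453 -0.02007124] -7.134925842285156
grip [0.50195674 0.09529581 0.11457069]
grip st [-0.0727  0.1072] [-0.0727  0.1051]
a [0.1155 0.1903]
b [0.0737 0.1937]
lime [0.1013 0.0476]
red rect ((0.5080704689025879, 0.13160841166973114), (0.03166082873940468, 0.10404717177152634), 85.80610656738281)Traceback (most recent call last):
  File "<stdin>", line 20, in <module>
  File "h.py", line 20, in mask_corners
    n,l,s,_=cv2.connectedComponentsWithStats(m.astype(np.uint8)); i=1+np.argmax(s[1:,4])
                                                                      ~~~~~~~~~^^^^^^^^^
    return _wrapfunc(a, 'argmax', axis=axis, out=out, **kwds)
    return bound(*args, **kwds)
ValueError: attempt to get argmax of an empty sequence
```

Run:
```python
import pickle; from h import *
D=pickle.load(open("d.pkl","rb"));t,s=D["top"],D["scene"]
o=np.array([.5608+.0005,-.0201-.0009]);yaw=np.radians(-7.09)
c,sn=np.cos(yaw),np.sin(yaw)
inv=lambda p:(np.array([[c,sn],[-sn,c]])@(np.asarray(p)[:2]-o)).round(4)
im=t["color"].astype(int);b_,g_,r_=im[...,0],im[...,1],im[...,2]
for th in(60,80):
    blk=im.max(2)<th;blk[:215]=0;blk[285:]=0;blk[:,:335]=0;blk[:,375:]=0
    R=mask_corners(t,blk,.127);print("bar",blk.sum(),R,inv(R[0]))
red=(r_>100)&(g_<70)&(b_<70);red[310:]=0
red|=blk
print("red+bar",mask_corners(t,red,.04))
for f,k in((t,"top"),):
    img=f["color"].copy()
    for P in([[.18,.255,.018],[.18,-.255,.018],[-.18,-.255,.018],[-.18,.255,.018]],[[.145,.22,.021],[.145,.02,.021],[-.145,.02,.021],[-.145,.22,.021]],
     [[.156,.231,.083],[.156,.009,.083],[-.156,.009,.083],[-.156,.231,.083]]):
        cv2.polylines(img,[np.round(proj(f,S2W(o,yaw,P))*8).astype(np.int32)],True,(0,255,255),1,cv2.LINE_AA,3)
cv2.imwrite("pics/fit.png",cv2.resize(img[85:335,250:570],None,fx=2.4,fy=2.4))
```

```text
Traceback (most recent call last):
  File "h.py", line 20, in mask_corners
    n,l,s,_=cv2.connectedComponentsWithStats(m.astype(np.uint8)); i=1+np.argmax(s[1:,4])
                                                                      ~~~~~~~~~^^^^^^^^^
ValueError: attempt to get argmax of an empty sequence
```

Run:
```python
import pickle; from h import *
D=pickle.load(open("d.pkl","rb"));t,s=D["top"],D["scene"]
o=np.array([.5608+.0005,-.0201-.0009]);yaw=np.radians(-7.09)
c,sn=np.cos(yaw),np.sin(yaw)
inv=lambda p:(np.array([[c,sn],[-sn,c]])@(np.asarray(p)[:2]-o)).round(4)
im=t["color"].astype(int);b_,g_,r_=im[...,0],im[...,1],im[...,2]
print(im[250,340:366].tolist(), im.dtype, im.shape)
roi=np.zeros((480,640),bool);roi[215:282,338:372]=1
for th in(60,80):
    blk=(im.max(2)<th)&roi;print(blk.sum())
    if blk.sum(): R=mask_corners(t,blk,.127);print("bar",blk.sum(),R,inv(R[0]))
red=(r_>100)&(g_<70)&(b_<70);red[310:]=0
red|=blk
print("red+bar",mask_corners(t,red,.04))
img=t["color"].copy()
for P in([[.18,.255,.018],[.18,-.255,.018],[-.18,-.255,.018],[-.18,.255,.018]],[[.145,.22,.021],[.145,.02,.021],[-.145,.02,.021],[-.145,.22,.021]],
     [[.156,.231,.083],[.156,.009,.083],[-.156,.009,.083],[-.156,.231,.083]]):
        cv2.polylines(img,[np.round(proj(t,S2W(o,yaw,P))*8).astype(np.int32)],True,(0,255,255),1,cv2.LINE_AA,3)
cv2.imwrite("pics/fit.png",cv2.resize(img[85:335,250:570],None,fx=2.4,fy=2.4))
```

```text
[[72, 74, 221], [75, 79, 222], [72, 73, 220], [71, 75, 221], [69, 72, 221], [74, 77, 222], [71, 71, 205], [64, 62, 78], [71, 69, 80], [71, 68, 83], [74, 72, 82], [70, 65, 78], [73, 70, 82], [68, 64, 78], [70, 67, 78], [65, 63, 73], [67, 63, 77], [62, 61, 74], [64, 63, 130], [73, 77, 222], [73, 75, 222], [72, 75, 222], [72, 73, 221], [70, 75, 221], [70, 73, 220], [76, 78, 222]] int64 (480, 640, 3)
0
403
bar 403 ((0.48479798436164856, 0.0986865684390068), (0.017417019233107567, 0.08723755180835724), 82.14753723144531) [-0.0907  0.1093]
red+bar ((0.5081251859664917, 0.1298559010028839), (0.03406600281596184, 0.10264131426811218), 82.5456771850586)
```

View pics/fit.png

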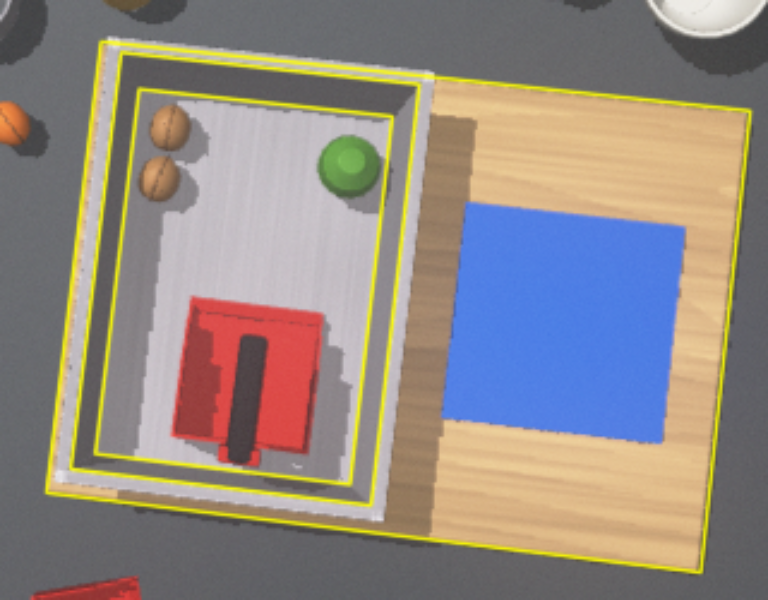

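The overlay matches the board, pan and mat edges to about 1 px, and the grip triangulates to z=0.1146 against the expected 0.116. So the large scoop is in the pan, and both brown walnuts are in the far-left corner of the crop, at (170,128) and (160,178). Grasping now.

```bash
cat >> h.py <<'E'
o=np.array([.5613,-.0210]);yaw=np.radians(-7.09)
from scipy.spatial.transform import Rotation as Ro
def att(yw,tilt=0,flip=1):
    """scoop attitude (tilt>0 = nose up, deg) -> tool attitude"""
    S=Ro.from_euler("z",yw).as_matrix()@Ro.from_euler("y",-tilt,degrees=True).as_matrix()
    return S@np.diag([flip,-flip,-1.])
def to_st(p):
    c,s=np.cos(yaw),np.sin(yaw);p=np.asarray(p);d=p[:2]-o
    return np.array([c*d[0]+s*d[1],-s*d[0]+c*d[1],p[2]])
def tcp_for(stp,tilt=0,off=.008):
    "TCP (world) for grip point stp in station coords; TCP is off ahead along tool z"
    return S2W(o,yaw,stp)+att(yaw,tilt)[:,2]*off
E
python3 - <<'E'
from station import *; from h import *
st=bot.state();print(st["time_s"],np.round(st["orientation"],2).tolist())
g=np.array([.5013,.0960]);y0=np.radians(-7.5)
for fl in(1,-1):
    print(fl,bot.inverse_kinematics([*g,.2],att(y0,0,fl)))
    for p in([.085,.165,.13],[0,-.13,.13]):
        for tl in (0,12): print(p,tl,bot.inverse_kinematics(tcp_for(p,tl),att(yaw,tl,fl)))
E
```

```text
0.4 [[0.94, 0.35, -0.0], [0.35, -0.94, 0.0], [0.0, -0.0, -1.0]]
1 [-5.60576627e-01 -2.28561702e+00  1.15505706e+02 -2.54444375e-14
  6.67799113e+01  9.69394234e+01]
[0.085, 0.165, 0.13] 0 [ 2.68519389e+00  2.33434240e+01  9.46308834e+01 -2.54444375e-14
  6.20256926e+01  9.97751939e+01]
[0.085, 0.165, 0.13] 12 [  3.4304748   18.52840168 101.5873411   -2.92271718  48.11734565
 102.24771257]
[0, -0.13, 0.13] 0 [-2.56600896e+01  1.02182407e+01  1.11195247e+02 -2.54444375e-14
  5.85865123e+01  7.14299104e+01]
[0, -0.13, 0.13] 12 [-27.37424057   4.85556256 117.82253706   5.73234674  46.18992809
  66.14872925]
-1 [-5.60576627e-01 -2.28561702e+00  1.15505706e+02 -2.54444375e-14
  6.67799113e+01 -8.30605766e+01]
[0.085, 0.165, 0.13] 0 [ 2.68519389e+00  2.33434240e+01  9.46308834e+01 -2.54444375e-14
  6.20256926e+01 -8.02248061e+01]
[0.085, 0.165, 0.13] 12 [  3.4304748   18.52840168 101.5873411   -2.92271718  48.11734565
 -77.75228743]
[0, -0.13, 0.13] 0 [-2.56600896e+01  1.02182407e+01  1.11195247e+02 -2.54444375e-14
  5.85865123e+01 -1.08570090e+02]
[0, -0.13, 0.13] 12 [ -27.37424057    4.85556256  117.82253706    5.73234674   46.18992809
 -113.85127075]
```

Run:
```python
from station import *; from h import *
g=[.5013,.0960];A=att(np.radians(-7.5))
bot.goto([*g,.18],A)
bot.servo_line([*g,.108],v=.1)
bot.command_gripper(0.)
bot.dwell(.2)
s=bot.state();print(s["time_s"],s["finger_gap"],s["tcp_pos"],s["ft_force"],s["wrist_torque"])
for c in("top","scene"):
    f=grab_frame(c)
    cv2.imwrite(f"pics/{c}1.png",f["color"])
    print([(p["confidence"],p["centre"]) for p in spot_point(c,"scoop_grip")])
f=grab_frame("scene");cv2.imwrite("pics/s1c.png",cv2.resize(f["color"][180:420,200:430],None,fx=2.4,fy=2.4))
```

```text
4.825 0.2211480769136587 [0.50172957 0.09597455 0.10839879] [0.9675092  0.26819933 2.40436673] [ 0.03187616 -0.10667748  0.00600162]
[(0.72, [355.1, 284.4])]
[(0.97, [234.1, 304.7]), (0.7, [169.8, 358.7])]
```

View pics/s1c.png

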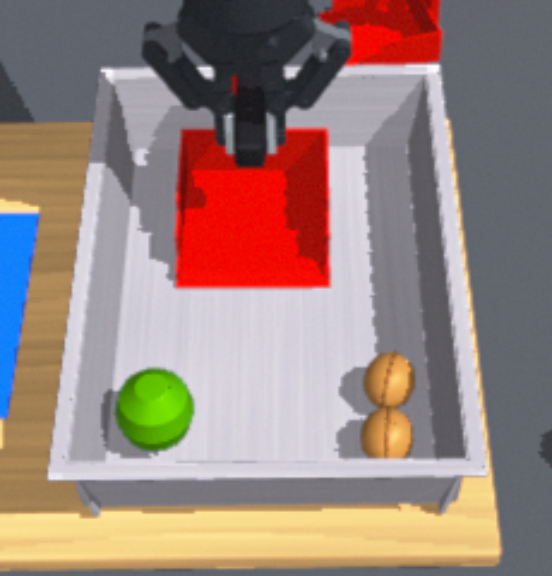

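Jaws hold the bar (gap ≈19 mm), the scoop is level on the floor, and the walnuts are undisturbed at (388,380) and (385,433). Next I'll find the left wall by touch.

Run:
```python
from station import *; from h import *
s=bot.state();z=s["tcp_pos"][2];p=to_st(s["tcp_pos"]);print(p)
A=att(yaw)
bot.servo_line(S2W(o,yaw,[p[0],.150,z]),A,v=.1)
print(bot.state()["ft_force"])
h=bot.servo_line(S2W(o,yaw,[p[0],.175,z]),v=.03,max_force=8)
s=bot.state();q=to_st(s["tcp_pos"]);print(h,q,s["ft_force"],s["wrist_torque"])
bot.servo_line(S2W(o,yaw,[p[0],q[1]-.002,z]),v=.03)
s=bot.state();print(s["time_s"],to_st(s["tcp_pos"]),s["ft_force"])
f=grab_frame("top");cv2.imwrite("pics/t2.png",cv2.resize(f["color"][85:335,250:450],None,fx=2.4,fy=2.4))
```

```text
[-0.07359168  0.10873386  0.10836084]
[0.14109528 1.75390027 4.70310472]
True [-0.0733976   0.1687036   0.10847066] [ 0.46364388 -1.31863235  2.1855976 ] [-0.24323514  0.05233397  0.02733925]
6.5333 [-0.07363551  0.16721815  0.10835295] [0.16202303 0.7528222  2.4815227 ]
```

View pics/t2.png

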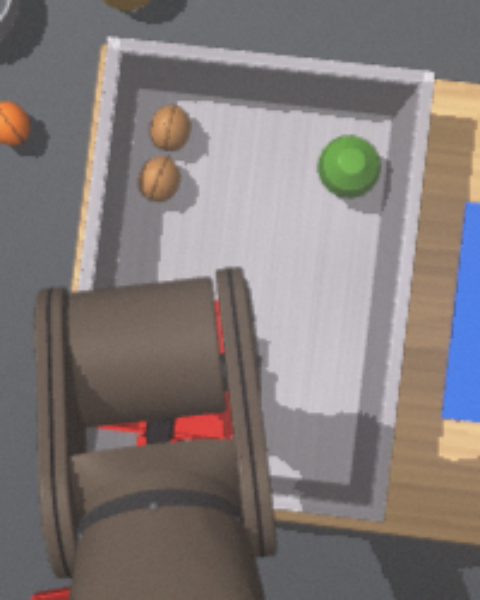

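The touch came at y=0.1687, against 0.168 from the drawing, and the walnuts are still in place. Pushing into the corner now.

Run:
```python
from station import *; from h import *
s=bot.state();z=s["tcp_pos"][2];y=to_st(s["tcp_pos"])[1]
bot.servo_line(S2W(o,yaw,[-.005,y,z]),att(yaw),v=.1)
h=bot.servo_line(S2W(o,yaw,[.087,y,z]),v=.07,max_force=20)
s=bot.state();print(h,s["time_s"],to_st(s["tcp_pos"]),s["ft_force"],s["finger_gap"])
ims=[]
f=grab_frame("scene");cv2.imwrite("pics/s3.png",cv2.resize(f["color"][180:420,200:430],None,fx=2.4,fy=2.4))
print([(p["confidence"],p["centre"]) for p in spot_point("scene","walnut_a_center")])
```

```text
False 8.8833 [0.08582021 0.16709252 0.10850447] [-6.31563252 -0.31463094  6.28937864] 0.22165290329240164
[(0.62, [363.8, 351.3])]
```

View pics/s3.png

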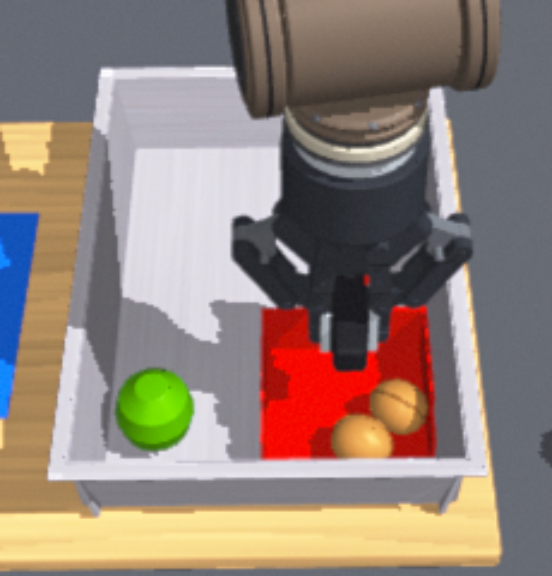

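Both walnuts are inside the scoop past the lip, at (362,440) and (400,405), with the lip at the far wall. Now nose up in place so they roll to the back, then a straight lift.

Run:
```python
from station import *; from h import *
bot.dwell(.3)
s=bot.state();g0=to_st(s["tcp_pos"])+[0,0,.008]
T=12;t=np.radians(T)
g=g0+[.062*np.cos(t)-.095*np.sin(t)-.062,0,.062*np.sin(t)+.095*np.cos(t)-.095+.0005]
g1=g0+(g-g0)/2+[0,0,.002]
bot.servo_line(tcp_for(g1,T/2),att(yaw,T/2),v=.03)
bot.servo_line(tcp_for(g,T),att(yaw,T),v=.03)
bot.dwell(.5)
s=bot.state();print(s["time_s"],s["ft_force"])
bot.servo_line(tcp_for([g[0],g[1]-.004,.225],T),v=.1)
bot.dwell(.2)
s=bot.state();print(s["time_s"],s["ft_force"],s["finger_gap"])
f=grab_frame("scene");cv2.imwrite("pics/s4.png",cv2.resize(f["color"][130:400,200:460],None,fx=2.2,fy=2.2))
print([(p["confidence"],p["centre"]) for p in spot_point("scene","walnut_a_center")])
```

```text
10.8833 [-0.27844781 -0.18571917 -2.25446944]
12.2083 [ 0.19730866  0.21899477 -2.86582522] 0.22407520123246907
[(0.63, [299.2, 355.4])]
```

View pics/s4.png

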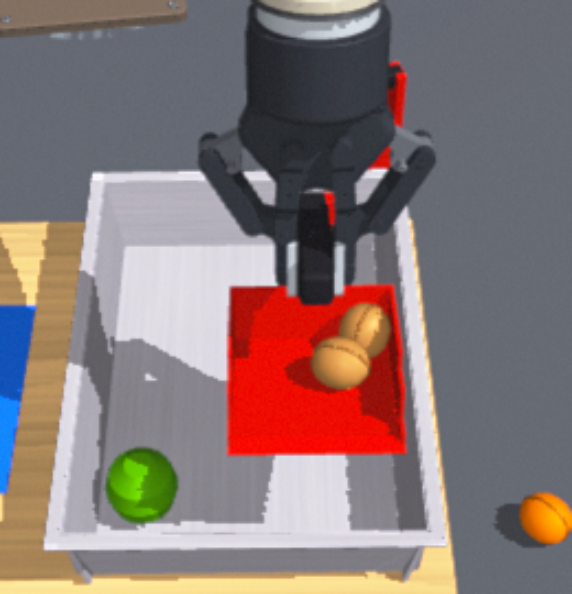

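Both walnuts sit deep in the lifted scoop, at (365,330) and (342,362). Now to the mat.

Run:
```python
from station import *; from h import *
T=12
g=to_st(bot.state()["tcp_pos"]-att(yaw,T)[:,2]*.008)
bot.servo_line(tcp_for([0.,g[1],.225],T),att(yaw,T),v=.1)
bot.servo_line(tcp_for([0,-.13,.225],T),v=.12)
bot.servo_line(tcp_for([0,-.13,.145],T),v=.1)
bot.servo_line(tcp_for([0,-.13,.130]),att(yaw),v=.01)
bot.dwell(.5)
h=bot.servo_line(tcp_for([0,-.13,.1125]),v=.015,max_force=4)
s=bot.state();print(h,s["time_s"],to_st(s["tcp_pos"]),s["ft_force"],s["finger_gap"])
f=grab_frame("scene");cv2.imwrite("pics/s5.png",cv2.resize(f["color"][170:400,50:320],None,fx=2.2,fy=2.2))
```

```text
True 19.7333 [ 8.78806198e-05 -1.29988577e-01  1.07367719e-01] [-0.0726028  -0.30270557  5.19863483] 0.2271530056004158
```

View pics/s5.png

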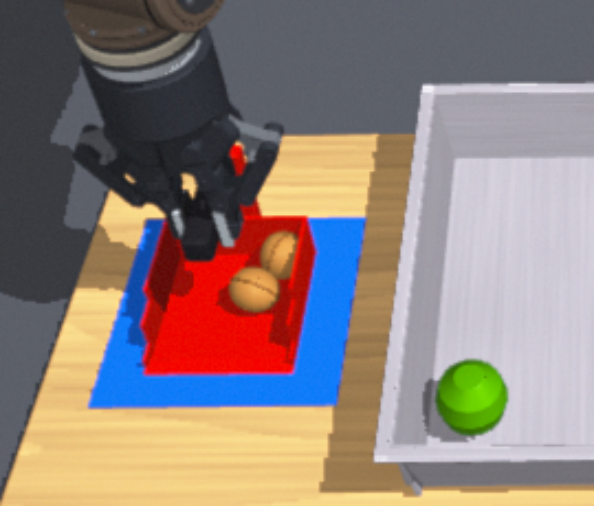

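The scoop is flat on the mat with both walnuts well back. Releasing.

Run:
```python
from station import *; from h import *
bot.command_gripper(1.)
p=bot.state()["tcp_pos"]
bot.servo_line([p[0],p[1],.26],v=.12)
bot.dwell(.5)
s=bot.state();print(s["time_s"],s["ft_force"],s["finger_gap"])
t=grab_frame("top");f=grab_frame("scene")
a=spot_point("top","scoop_grip");b=spot_point("scene","scoop_grip")
print([(x["confidence"],x["centre"]) for x in a],[(x["confidence"],x["centre"]) for x in b])
for x in a[:2]: print("top at z=.115",to_st(atz(t,x["centre"],.115)))
for x in b[:2]: print("scene",to_st(atz(f,x["centre"],.115)))
for x in cut_out("scene","walnut_a_center"): print("walnut",x["confidence"],x["centre"],to_st(atz(f,x["centre"],.038)))
cv2.imwrite("pics/s6.png",cv2.resize(f["color"][170:400,50:320],None,fx=2.2,fy=2.2))
```

```text
22.375 [-0.22858036  0.4028269   0.36325944] 0.9997539225643853
[(0.82, [354.4, 286.5]), (0.66, [215.3, 499.0])] [(0.97, [269.1, 143.2]), (0.78, [172.2, 358.5])]
top at z=.115 [-0.27853346  0.1994695   0.115     ]
top at z=.115 [-0.0010342  -0.13070535  0.115     ]
scene [-0.00107888 -0.13102402  0.115     ]
scene [-0.22067101  0.20091643  0.115     ]
walnut 0.89 [302.5, 163.8] [ 0.00184111 -0.11540101  0.038     ]
```

View pics/s6.png

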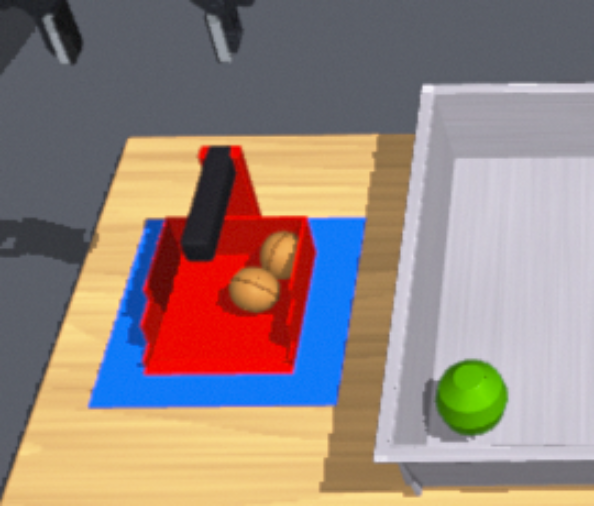

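The scoop stands free and upright on the mat, with its grip at station (-0.001, -0.131). Both walnuts are at rest inside, at (283,255) and (254,290). Handing in.

```bash
python3 -c "
from station import bot
bot.sign_off()"
```

```text
the job is handed in; nothing more can be done
```

The job is handed in. The large red scoop stands on the blue mat, released, with both brown walnuts inside it. The sign-off gave no verdict.

- **What I did:** I gripped the bar handle and found the left wall by touch. I slid the scoop along that wall into the far corner, which put both walnuts over the lip. I then tilted it 12° nose up so they rolled back, lifted it out, levelled it, set it down and let go. The gripper did not handle the walnuts. The small scoop, the orange walnut and the lime were left alone.
- **Last checks:** With the robot clear, both cameras put the handle about 1 mm from the mat's centre along each axis. The final picture shows the scoop upright and both walnuts at rest towards the back. The clock read 22.4 s of the 48 s allowed.
- **Limits of the checks:** The network outlined only one of the two touching walnuts at the end, so the second is confirmed by eye only. The scoop's tilt was not measured. At contact with the mat, the tool position put the handle at z = 0.115 m, as expected for the scoop standing flat.

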